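# Reset the stopped pipe rotator with its safety key

### The arm

A 7-joint arm with a two-finger parallel gripper is mounted at the origin on the work surface. World frame = base frame: x ahead of the robot, y to its left, z up, the work surface at z = 0. Lengths are in mm, angles in rad, forces in N, time in s.
With the tool pointing down it reaches from about 400 to 875 mm from the base axis. Payload 4.4 kg.
Tool frame: the origin (TCP) lies at the very end of the fingers, on their centre line; the grasp point (between the pads) lies 19 mm behind it; z points along the fingers, y is the direction in which the jaws open and shut (so a half turn about z gives the same grasp; the last joint's range is limited). The gripper opens to 85 mm and grips with 20 to 120 N. Pads are 22 mm wide; open, the fingers measure 114 mm over their backs; the gripper's body (76 mm by 85 mm) begins 54 mm behind the grasp point. The pads swing forward as they close: fully open they stand 13 mm farther back than shut.
Start: joints at [1.04, 0.628, 0.038, 1.517, -0.027, 0.996, -0.02], TCP at [291.387, -581.043, 231.313] pointing down, gripper open.
Joint ranges: [-3.06, 3.06], [-0.37, 2.12], [-1.25, 1.32], [0.18, 2.47], [-1.1, 4.24], [0.23, 1.98], [-2.94, 2.94]. Speed limits (rad/s): [2.57, 2.57, 3.14, 3.14, 3.14, 3.14, 3.14].

### API

Orientations are given as [roll, pitch, yaw] about the fixed x, y, z axes, in that order (R = Rz(yaw) Ry(pitch) Rx(roll)).
In Python, from cell import read_state, get_image, calibration, finish_job gives the robot as it stands. The module is installed in compiled form; this text tells all that it offers.
- The arm moves only by the tool apply_moves, never from a script. Its argument "increments" is a list of rows, each an object of numbers: "tx", "ty", "tz": the shift along the world's x, y, z in m; "rx", "ry", "rz": the turn, a rotation vector about the world's x, y, z in units of 5 degrees (1.0 is 5 degrees); "claw": the finger opening in m, from 0 to 0.0854. In form: [{"tx": .., "ty": .., "tz": .., "rx": .., "ry": .., "rz": .., "claw": ..}, ...]. A call has 1 to 12 rows; each row is the pose to reach, as a shift and turn from the pose commanded when the call began; what a row does not reach only later rows make up. A row lasts 1/10 s, in which the tool goes at most 50 mm and 8.59 degrees, less where a joint would pass 70% of its speed; a pose out of reach is approached as far as the arm can. A call with a gripper value outside its range is refused whole. The fingers move at their own pace and stop on an object; the grip force is fixed at half the most. Time passes only in rows, so rows that repeat a pose let the fingers close. It gives the time, the measured TCP pose, the force and the opening at its end, in the units of the state.
- read_state(): the state, without advancing time (a new reading comes with each control period).
- get_image(name): name is "side" or "top" or "wrist"; returns the picture (480x640x3 uint8, red, green, blue); there is no depth.
- calibration(name): a dict with "camera_matrix" (3x3 intrinsics, pixels), "origin" and "attitude" of the camera in the world. Camera axes: x right, y up, looking along -z (the intrinsics and any distortion apply to the point x, -y, -z); pixel columns grow to the right and rows downward; lengths in mm; the calibration is good to about 2 mm. A picture is of the moment at which its call begins: read the wrist's pose just before it. calibration takes no time and is no camera call; for the wrist camera it gives the pose at the moment of the call.
- finish_job(): hands the job in, once; it reports no verdict.
The state is a dict: "clock": time; "qpos": joint angles; "qd": joint speeds; "tau": joint torques, N m; "eef_pos": TCP position; "tool_rot": TCP orientation; "force": force on the tool from outside, world axes, zero at the start; "torque": the same for the moment, N m; "width": finger opening in mm.
Only numpy, scipy, OpenCV 4.12 (cv2) and the standard library are available. Lean on these libraries where they do the work, as an engineer would, in place of code of your own. Each camera call takes 0.05 s, during which the arm holds its last target. There are 200 camera calls.

### The job

The pipe rotator has been stopped in an emergency and must be reset at its control box: take the red safety key out of the tool block, push it fully home in the key switch, turn it clockwise until it is held firmly against its stop without forcing it, turn it all the way back home and draw it straight out. Then stand the key upright, fully down, in the slot it came from. Keep clear of the red stop button and leave the other things where they are.

Things in the scene. Friction and masses are not known exactly. Their poses are not given: they have to be found in the camera images.
- key: Red metal safety key, 0.09 to 0.14 kg, standing upright in one of the block's slots. Origin: centre of the underside of its round collar; z up, x along the flat bow and the lugs. Bow (the grip): 30 mm along x, 9 mm thick along y, 3 to 43 mm above the origin. Collar 30 mm across, 3 mm thick. It fits the switch either way round (half a turn).
- key_nose (a point): Foot of the key, 14.5 mm below the collar's underside. Shaft 8 mm thick; two lugs, together 17 mm along x and 5 mm thick, 5.5 to 13 mm below the collar's underside; under them the narrower nose, 15 by 3.4 mm, 1.5 mm high.
- bezel: Round steel face plate of the key switch, 45 mm across, 3 mm thick, in a black housing 60 mm across standing 24 mm above the box's lid. Origin: keyway centre at the plate's top; z up, x along the keyway. Fully home, the key's collar rests on the plate and the lugs turn below it; once turned they are caught under it, so the key comes out only at home. Over 30 N on the plate is too much.
- keyway (a point): Same point and axes. Slot 19 mm (x) by 6.6 mm, its middle 9.8 mm square; dust shutter just inside gives way at 0.8 N, rising to 2.5 N. Free each side: lugs 0.8 mm, nose 1.6 mm (2 mm lengthwise); readings can be 1 to 3 mm off, so find the slot's walls by feel with the nose. Nose on top of the plate: collar 14.5 mm above it; only the nose in: 13 mm.
- plug: Brass plug under the plate, turned by the key; x along the keyway at home, same origin as the plate. Return spring 0.02 N m at home to 0.08, friction adds 0.03. Its rigid stop, 0.54 to 1.12 rad clockwise from above, differs each time: feel the torque rise. The plug lags the fingers by 0.1 to 0.2 rad of play. 0.1 to 0.4 N m above the torque of free turning is firm; over 0.45 forces the key (70 N in all on its lugs).
- station: Grey steel control box, fixed, 176 by 266 mm, lid 70 mm high. Origin: centre of its underside, z up. Key switch at x -15, y -65 mm (top 94 mm up); red stop button at x -5, y +70 mm; two small lamps, 12 mm high, at x 60, y -105 and -25 mm.
- estop (a joint): Travel of the red stop button (40 mm across, top 22 mm above the lid): 0 out, 0.006 m pressed in. Must stay out.
- block: Wooden tool block, fixed, 64 by 190 mm, 50 mm high. Origin: centre of its underside, z up. Three slots in its top at y -60, 0 and +60 mm, each 14 mm along x by 24 mm along y and 45 mm deep; the key, the chisel and the chalk holder stand in them, in any order, the key with its collar on the block's top and its x axis along the block's y.
- chisel: Dark steel cold chisel with a blue end, 11 by 20 by 100 mm, loose in a slot, 55 mm of it above the block. Origin: its foot.
- chalk: Aluminium chalk holder, 10 by 19 by 95 mm, loose in a slot, 50 mm of it above the block. Origin: its foot.
- offcut: Steel tube offcut standing on the table beyond the block, 60 mm across, 75 mm high, loose. Origin: centre of its underside.
- flange: Dark steel ring flange lying on the table beyond the box, 90 mm across, 16 mm thick, loose. Origin: centre of its underside.
Mind the look-alikes: they are no part of the job. There is more than one size of the key; the one meant has the size given above.

How it is judged (in metres and radians):
On the way, in this order (a step that is already met when the one before it is completed fails the run):
1. the key is pushed home in the key switch, collar on the face plate (z of key in the frame of bezel below 0.002 m and horizontal distance between key and bezel below 0.003 m and angle between the x axis of plug and the x axis of bezel, either way round below 0.3 rad), for 0.2 s.
2. the key, still home in depth, is turned clockwise and held firmly against its stop (angle between the x axis of plug and the x axis of bezel, either way round above 0.5 rad and contact force between key and plug above 20 N and distance between key and bezel below 0.004 m), for 0.2 s.
3. the key is turned back home, still in the switch (angle between the x axis of plug and the x axis of bezel, either way round below 0.08 rad and distance between key and bezel below 0.008 m), for 0.1 s.
4. the key is drawn out of the switch (z of key in the frame of bezel above 0.02 m), for 0.1 s.
At the end, for the whole second after the job is handed in: the key stands upright in its own slot, at rest, within 8 mm of where it stood at the start; the plug is home (within 0.08 rad) (angle between the x axis of plug and the x axis of bezel, either way round below 0.08 rad and distance of key from where it was at the start of the episode below 0.008 m and angle between key's own z axis and vertical below 0.12 rad and linear speed of key below 0.02 m/s); the robot touches nothing.
It fails at once if the key is pressed on the switch's face plate with more than 30 N (contact force between key and bezel above 30 N).
It fails at once if the key is forced: its lugs press in the plug with more than 70 N in all (contact force between key and plug above 70 N).
It fails at once if the stop button is pressed (value of joint estop above 0.002 m).
It fails at once if another thing is moved (distance of any of chisel, chalk, offcut, flange from where it was at the start of the episode above 0.02 m).
It also fails if it takes over 72 s, if anything falls off the work surface, if the arm or the gripper's body presses on something with over 40 N, if the wrist force passes 120 N, or if a joint passes its speed limit or range.

## Working session

There is one attempt and no reset: what is moved stays moved. The work goes in short steps, Python scripts to look and compute and a tool call to move; the robot and the scene stay as the last step left them, time stands still between calls to the robot, and variables do not carry over. Pictures are saved under pics/ and viewed, about 8 in all and at most 12, crops included, and the job is handed in when it is done.

Besides the shell and the picture viewer there is one more tool, called after "Emit:" as a command line: name --argument value ..., lists and objects as JSON in quotes. apply_moves: Moves the arm, as the interface text tells. Its arguments: {"type":"object","properties":{"increments":{"type":"array"}},"required":["increments"]}

```bash
mkdir -p pics; python3 - <<'E'
from cell import *
import cv2
s=read_state(); print(s)
for n in ("side","top","wrist"):
    c=calibration(n); print(n,c)
    im=get_image(n); cv2.imwrite(f"pics/{n}0.png",im[:,:,::-1])
E
```

```text
{'clock': 0.0, 'qpos': array([ 1.04019389,  0.62935669,  0.0384237 ,  1.51840512, -0.0269846 ,
        0.9962649 , -0.01996611]), 'qd': array([ 0.0008459 ,  0.00113706,  0.00080197, -0.00081942, -0.00202192,
       -0.00046717,  0.00038582]), 'tau': array([ 1.42607420e-03, -5.63400042e+01,  1.22645516e+00, -1.93444777e+01,
        1.09811078e-02,  1.03136350e-02, -2.83188922e-05]), 'eef_pos': array([ 291.10574446, -580.45801812,  230.37003107]), 'tool_rot': array([-3.13967636e+00,  2.85894302e-05,  4.64858661e-01]), 'force': array([0.26238029, 0.01777676, 0.35222487]), 'torque': array([ 0.01597443,  0.00309049, -0.04655824]), 'width': 85.44798207489}
side {'camera_matrix': array([[439.72759034,   0.        , 329.2281264 ],
       [  0.        , 439.72759034, 244.11955259],
       [  0.        ,   0.        ,   1.        ]]), 'origin': array([ 315.51781476, -537.53390124,  514.92250215]), 'attitude': array([ 0.93389475,  0.01533222, -0.49173001])}
top {'camera_matrix': array([[471.18244442,   0.        , 313.24404717],
       [  0.        , 471.18244442, 244.59867715],
       [  0.        ,   0.        ,   1.        ]]), 'origin': array([463.46245889, -23.41248122, 810.00600544]), 'attitude': array([ 0.17680495,  0.0100157 , -1.59906281])}
wrist {'camera_matrix': array([[355.37493604,   0.        , 321.57501343],
       [  0.        , 355.37493604, 241.63351099],
       [  0.        ,   0.        ,   1.        ]]), 'origin': array([ 364.58161364, -542.533833  ,  372.73713483]), 'attitude': array([-3.26635556e-01,  1.08767889e-03, -1.10642471e+00])}
```

View pics/top0.png

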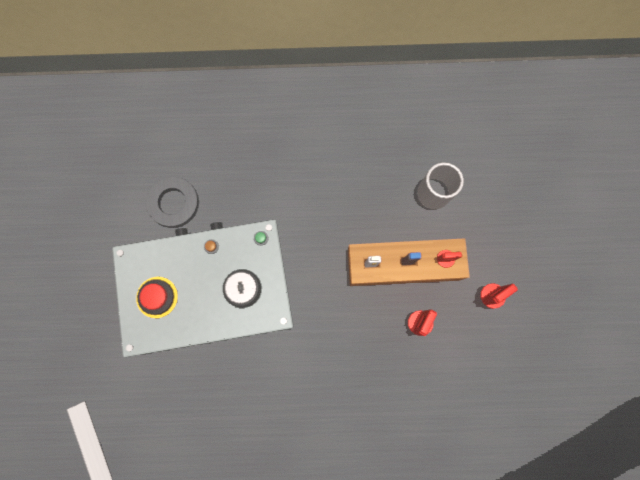

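View pics/side0.png

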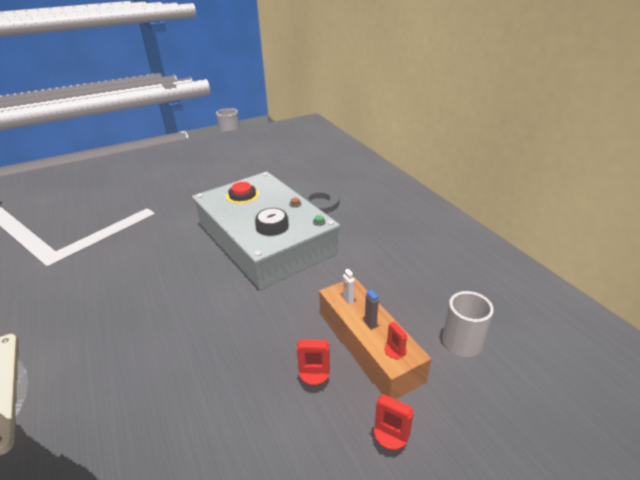

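```bash
cat > h.py <<'E'
from cell import *
import numpy as np, cv2
from scipy.spatial.transform import Rotation as R
def cast(cal,uv,z):
    K=cal["camera_matrix"]; uv=np.atleast_2d(uv).astype(float)
    d=np.c_[(uv[:,0]-K[0,2])/K[0,0],-(uv[:,1]-K[1,2])/K[1,1],-np.ones(len(uv))]
    d=R.from_euler("xyz",cal["attitude"]).apply(d); o=cal["origin"]
    return o+d*((z-o[2])/d[:,2])[:,None]
def proj(cal,p):
    K=cal["camera_matrix"]; q=R.from_euler("xyz",cal["attitude"]).inv().apply(np.atleast_2d(p)-cal["origin"])
    return np.c_[K[0,2]-K[0,0]*q[:,0]/q[:,2], K[1,2]+K[1,1]*q[:,1]/q[:,2]]
def blobs(m,amin=20):
    cs,_=cv2.findContours(m.astype(np.uint8),cv2.RETR_EXTERNAL,cv2.CHAIN_APPROX_NONE)
    return [c for c in cs if cv2.contourArea(c)>=amin]
E
python3 - <<'E'
from h import *
np.set_printoptions(precision=1,suppress=True)
im=cv2.imread("pics/top0.png"); c=calibration("top")
hsv=cv2.cvtColor(im,cv2.COLOR_BGR2HSV); H,S,V=[hsv[...,i].astype(int) for i in range(3)]
red=((H<5)|(H>172))&(S>150)&(V>80)
for b in blobs(red):
    r=cv2.minAreaRect(b); print("red",r, cast(c,r[0],53)[0])
wood=(H>=7)&(H<18)&(S>130)&(V>80)
wood=cv2.morphologyEx(wood.astype(np.uint8),cv2.MORPH_CLOSE,np.ones((25,25)))
b=max(blobs(wood),key=cv2.contourArea); r=cv2.minAreaRect(b); print("wood",r); print(cast(c,cv2.boxPoints(r),50))
white=(S<40)&(V>200)
for b in blobs(white,100):
    r=cv2.minAreaRect(b); print("white",r, cast(c,r[0],94)[0])
for n,p,z in [("corner",(116,248),70),("c",(274,223),70),("c",(290,329),70),("c",(124,354),70)]:
    print(cast(c,p,z)[0])
print("estop",cast(c,(153,297),92), "flange",cast(c,(173,203),16),"tube",cast(c,(444,181),75))
E
python3 -c "
import cv2;im=cv2.imread('pics/top0.png');a=cv2.resize(im[225:355,345:525],None,fx=4,fy=4,interpolation=2);cv2.imwrite('pics/crop1.png',a)"
```

```text
red ((420.58599853515625, 320.45928955078125), (24.687089920043945, 27.377779006958008), 19.653823852539062) [ 471.8 -186.1   53. ]
red ((498.5, 295.5), (23.0, 35.0), 90.0) [ 507.6 -312.7   53. ]
red ((152.5, 296.5), (25.0, 25.0), 90.0) [522.  240.8  53. ]
red ((447.7500305175781, 256.25), (16.970561981201172, 21.92030906677246), 45.0) [ 573.2 -237.    53. ]
wood ((407.7955627441406, 262.11602783203125), (40.470298767089844, 117.41643524169922), 86.98721313476562)
[[ 597.   -76.7   50. ]
 [ 601.5 -268.8   50. ]
 [ 535.2 -266.6   50. ]
 [ 530.8  -77.4   50. ]]
white ((88.57152557373047, 443.4342956542969), (81.97904205322266, 19.04769515991211), 70.64100646972656) [310.1 312.2  94. ]
white ((201.36489868164062, 287.18914794921875), (107.68132019042969, 164.72776794433594), 80.53767395019531) [530.8 152.3  94. ]
white ((444.5, 180.0), (34.0, 35.0), 90.0) [ 688.8 -229.8   94. ]
[599.8 295.9  70. ]
[633.1  42.4  70. ]
[464.4  19.9  70. ]
[433.7 276.   70. ]
estop [[518.2 226.4  92. ]] flange [[686.6 223.   16. ]] tube [[ 693.2 -234.4   75. ]]
```

View pics/crop1.png

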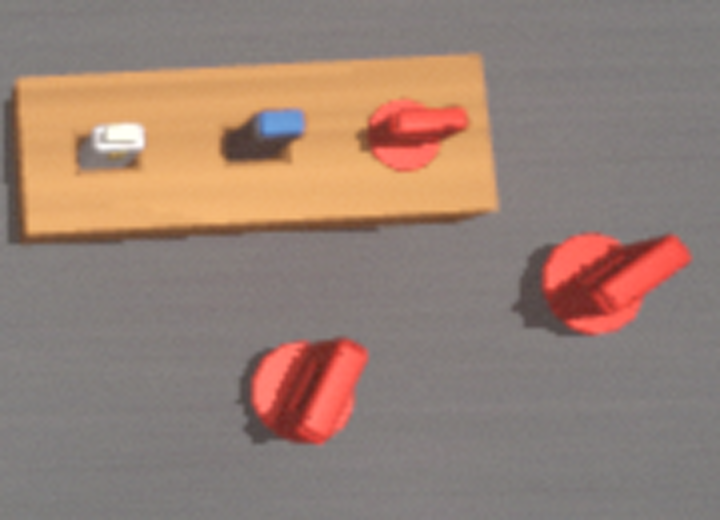

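Emit:
apply_moves --increments '[{"tx": 0.03,"ty": 0.035,"tz": 0,"rz": 1.3},{"tx": 0.058,"ty": 0.07,"tz": 0,"rz": 2.6},{"tx": 0.086,"ty": 0.105,"tz": 0,"rz": 3.9},{"tx": 0.114,"ty": 0.14,"tz": 0,"rz": 5.2},{"tx": 0.142,"ty": 0.175,"tz": -0.01,"rz": 6.5},{"tx": 0.17,"ty": 0.21,"tz": -0.02,"rz": 7.8},{"tx": 0.198,"ty": 0.245,"tz": -0.03,"rz": 9.1},{"tx": 0.226,"ty": 0.28,"tz": -0.04,"rz": 10.4},{"tx": 0.254,"ty": 0.315,"tz": -0.055,"rz": 11.7},{"tx": 0.278,"ty": 0.346,"tz": -0.07,"rz": 12.94,"claw": 0.05},{"tx": 0.278,"ty": 0.346,"tz": -0.07,"rz": 12.94,"claw": 0.05},{"tx": 0.278,"ty": 0.346,"tz": -0.07,"rz": 12.94,"claw": 0.05}]'

```text
$.increments[0]: bad value
```

```bash
python3 - <<'E'
from h import *
np.set_printoptions(precision=3,suppress=True)
s=read_state(); print(s["clock"],s["eef_pos"],s["tool_rot"],s["qpos"],s["force"],s["width"])
c=calibration("wrist"); im=get_image("wrist")[:,:,::-1].copy(); cv2.imwrite("pics/w1.png",im)
np.save("w1cal.npy",c,allow_pickle=True); print(c["origin"],c["attitude"])
E
```

```text
0.15 [ 291.176 -580.584  230.592] [-3.14   0.     0.465] [ 1.04   0.629  0.038  1.518 -0.027  0.996 -0.02 ] [-0.838 -0.357 -0.223] 85.67525525617638
[ 364.605 -542.584  372.857] [-0.327  0.001 -1.106]
```

View pics/w1.png

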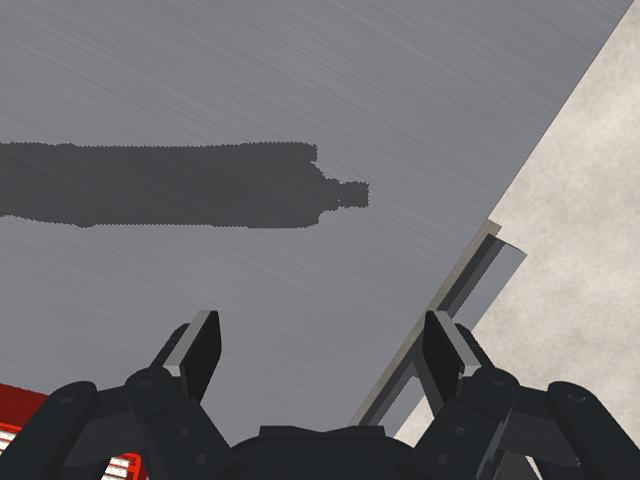

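Emit:
apply_moves --increments '[{"tx": 0.03,"ty": 0.035,"tz": 0,"rx": 0,"ry": 0,"rz": 1.3,"claw": 0.05},{"tx": 0.058,"ty": 0.07,"tz": 0,"rx": 0,"ry": 0,"rz": 2.6,"claw": 0.05},{"tx": 0.086,"ty": 0.105,"tz": 0,"rx": 0,"ry": 0,"rz": 3.9,"claw": 0.05},{"tx": 0.114,"ty": 0.14,"tz": 0,"rx": 0,"ry": 0,"rz": 5.2,"claw": 0.05},{"tx": 0.142,"ty": 0.175,"tz": -0.01,"rx": 0,"ry": 0,"rz": 6.5,"claw": 0.05},{"tx": 0.17,"ty": 0.21,"tz": -0.02,"rx": 0,"ry": 0,"rz": 7.8,"claw": 0.05},{"tx": 0.198,"ty": 0.245,"tz": -0.03,"rx": 0,"ry": 0,"rz": 9.1,"claw": 0.05},{"tx": 0.226,"ty": 0.28,"tz": -0.04,"rx": 0,"ry": 0,"rz": 10.4,"claw": 0.05},{"tx": 0.254,"ty": 0.315,"tz": -0.055,"rx": 0,"ry": 0,"rz": 11.7,"claw": 0.05},{"tx": 0.278,"ty": 0.346,"tz": -0.07,"rx": 0,"ry": 0,"rz": 12.94,"claw": 0.05},{"tx": 0.278,"ty": 0.346,"tz": -0.07,"rx": 0,"ry": 0,"rz": 12.94,"claw": 0.05},{"tx": 0.278,"ty": 0.346,"tz": -0.07,"rx": 0,"ry": 0,"rz": 12.94,"claw": 0.05}]'

```text
clock: 1.4
eef_pos: [569.5, -233.8, 160.6]
tool_rot: [-3.14, -0.001, 1.596]
force: [-0.3, 0.0, -0.4]
width: 49.8
```

```bash
python3 - <<'E'
from h import *
np.set_printoptions(precision=3,suppress=True)
s=read_state(); print(s["clock"],s["eef_pos"],s["tool_rot"],s["qpos"],s["force"],s["width"])
c=calibration("wrist"); im=get_image("wrist")[:,:,::-1].copy(); cv2.imwrite("pics/w1.png",im)
np.save("w1cal.npy",c,allow_pickle=True); print(c["origin"],c["attitude"])
E
cp pics/w1.png pics/w1b.png
```

```text
1.4 [ 569.479 -233.839  160.583] [-3.14  -0.001  1.596] [ 0.501  0.67  -0.255  1.682  0.216  0.819  0.175] [-0.254  0.048 -0.4  ] 49.81611970331006
[ 567.269 -150.276  302.889] [-0.326  0.002  0.025]
```

View pics/w1b.png

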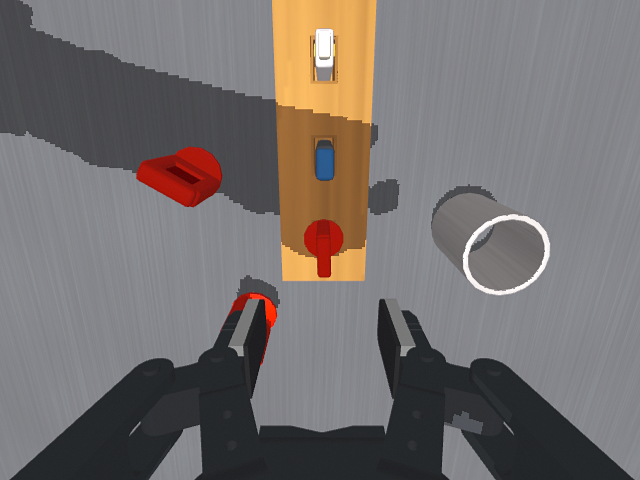

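```bash
python3 - <<'E'
from h import *
np.set_printoptions(precision=1,suppress=True)
im=cv2.imread("pics/w1.png"); c=np.load("w1cal.npy",allow_pickle=True).item(); t=calibration("top")
hsv=cv2.cvtColor(im,cv2.COLOR_BGR2HSV); H,S,V=[hsv[...,i].astype(int) for i in range(3)]
red=((H<5)|(H>172))&(S>150)&(V>80)
for b in blobs(red):
    x,y,w,h=cv2.boundingRect(b); print("red",x,y,w,h)
    if 300<x<330:
        for r in range(y,y+h,2):
            q=np.flatnonzero(red[r,x:x+w])+x; print(r,q[0],q[-1], end="; ")
print()
print("collar wrist z53",cast(c,(323.5,239),53), "decoy",cast(t,[(493,296),(516,289)],5),cast(t,[(512,288)],80),cast(c,(258,308),5))
print("tube",cast(c,(506,254),75),"TCPproj",proj(c,[[569.5,-233.8,60]]))
print(cast(c,[(283,281),(365,281)],50))
E
```

```text
red 229 292 48 73
red 304 219 39 58
219 323 323; 221 316 331; 223 312 334; 225 310 337; 227 308 339; 229 307 340; 231 306 341; 233 305 342; 235 304 342; 237 304 342; 239 304 342; 241 304 342; 243 305 342; 245 306 341; 247 307 340; 249 308 339; 251 309 337; 253 312 334; 255 315 331; 257 317 330; 259 318 330; 261 318 330; 263 318 330; 265 318 330; 267 318 330; 269 318 330; 271 318 330; 273 318 330; 275 319 329; red 137 147 85 60

collar wrist z53 [[ 570.3 -232.6   53. ]] decoy [[ 509.8 -321.7    5. ]
 [ 520.5 -361.7    5. ]] [[ 516.9 -324.2   80. ]] [[ 510.8 -318.6    5. ]]
tube [[ 695.1 -233.    75. ]] TCPproj [[322.4 243.5]]
[[ 539.6 -268.9   50. ]
 [ 603.6 -267.3   50. ]]
```

Emit:
apply_moves --increments '[{"tx": 0.001,"ty": 0.001,"tz": -0.04,"rx": 0,"ry": 0,"rz": 0,"claw": 0.035},{"tx": 0.001,"ty": 0.001,"tz": -0.075,"rx": 0,"ry": 0,"rz": 0,"claw": 0.035},{"tx": 0.001,"ty": 0.001,"tz": -0.1,"rx": 0,"ry": 0,"rz": 0,"claw": 0.035},{"tx": 0.001,"ty": 0.001,"tz": -0.1,"rx": 0,"ry": 0,"rz": 0,"claw": 0.02},{"tx": 0.001,"ty": 0.001,"tz": -0.1,"rx": 0,"ry": 0,"rz": 0,"claw": 0.0},{"tx": 0.001,"ty": 0.001,"tz": -0.1,"rx": 0,"ry": 0,"rz": 0,"claw": 0.0},{"tx": 0.001,"ty": 0.001,"tz": -0.1,"rx": 0,"ry": 0,"rz": 0,"claw": 0.0},{"tx": 0.001,"ty": 0.001,"tz": -0.1,"rx": 0,"ry": 0,"rz": 0,"claw": 0.0},{"tx": 0.001,"ty": 0.001,"tz": -0.1,"rx": 0,"ry": 0,"rz": 0,"claw": 0.0}]'

```text
clock: 2.35
eef_pos: [570.7, -234.2, 62.1]
tool_rot: [3.141, 0.0, 1.594]
force: [0.4, -0.2, -2.6]
width: 8.1
```

```bash
cat > st.py <<'E'
from h import *
np.set_printoptions(precision=3,suppress=True)
s=read_state(); print(s["clock"],s["eef_pos"],s["tool_rot"],"F",s["force"],"T",s["torque"],s["width"],"q7",s["qpos"][6])
E
python3 st.py
```

```text
2.35 [ 570.73  -234.196   62.052] [3.141 0.    1.594] F [ 0.388 -0.168 -2.595] T [ 0.041  0.011 -0.07 ] 8.098451567763824 q7 0.13286436929898274
```

Emit:
apply_moves --increments '[{"tx": 0,"ty": 0,"tz": 0.02,"rx": 0,"ry": 0,"rz": 0,"claw": 0},{"tx": 0,"ty": 0,"tz": 0.06,"rx": 0,"ry": 0,"rz": 0,"claw": 0},{"tx": 0,"ty": 0,"tz": 0.105,"rx": 0,"ry": 0,"rz": 0,"claw": 0},{"tx": 0,"ty": 0.01,"tz": 0.14,"rx": 0,"ry": 0,"rz": 1.5,"claw": 0},{"tx": 0,"ty": 0.05,"tz": 0.14,"rx": 0,"ry": 0,"rz": 3.0,"claw": 0},{"tx": 0,"ty": 0.09,"tz": 0.14,"rx": 0,"ry": 0,"rz": 4.5,"claw": 0},{"tx": 0,"ty": 0.13,"tz": 0.14,"rx": 0,"ry": 0,"rz": 6.0,"claw": 0},{"tx": 0,"ty": 0.17,"tz": 0.14,"rx": 0,"ry": 0,"rz": 7.5,"claw": 0},{"tx": 0,"ty": 0.21,"tz": 0.14,"rx": 0,"ry": 0,"rz": 9.0,"claw": 0},{"tx": 0,"ty": 0.25,"tz": 0.14,"rx": 0,"ry": 0,"rz": 10.5,"claw": 0},{"tx": 0,"ty": 0.28,"tz": 0.14,"rx": 0,"ry": 0,"rz": 12.0,"claw": 0},{"tx": 0,"ty": 0.28,"tz": 0.14,"rx": 0,"ry": 0,"rz": 12.0,"claw": 0}]'

```text
clock: 3.55
eef_pos: [570.0, 52.6, 202.1]
tool_rot: [3.137, -0.001, 2.652]
force: [-0.4, 0.1, -1.5]
width: 8.2
```

Emit:
apply_moves --increments '[{"tx": 0,"ty": 0.015,"tz": -0.01,"rx": 0,"ry": 0,"rz": 1.5,"claw": 0},{"tx": 0.003,"ty": 0.03,"tz": -0.02,"rx": 0,"ry": 0,"rz": 3.0,"claw": 0},{"tx": 0.006,"ty": 0.045,"tz": -0.035,"rx": 0,"ry": 0,"rz": 4.5,"claw": 0},{"tx": 0.009,"ty": 0.054,"tz": -0.045,"rx": 0,"ry": 0,"rz": 6.0,"claw": 0},{"tx": 0.009,"ty": 0.054,"tz": -0.055,"rx": 0,"ry": 0,"rz": 7.25,"claw": 0},{"tx": 0.009,"ty": 0.054,"tz": -0.055,"rx": 0,"ry": 0,"rz": 7.25,"claw": 0},{"tx": 0.009,"ty": 0.054,"tz": -0.055,"rx": 0,"ry": 0,"rz": 7.25,"claw": 0}]'

```text
clock: 4.25
eef_pos: [579.4, 99.1, 146.4]
tool_rot: [-3.141, -0.0, -3.013]
force: [0.1, -0.2, -1.4]
width: 8.1
```

```bash
python3 st.py; python3 - <<'E'
from h import *
np.set_printoptions(precision=3,suppress=True)
c=calibration("wrist"); im=get_image("wrist")[:,:,::-1].copy(); cv2.imwrite("pics/w2.png",im)
np.save("w2cal.npy",c,allow_pickle=True); print(c["origin"],c["attitude"])
E
```

```text
4.25 [579.416  99.062 146.357] [-3.141 -0.    -3.013] F [ 0.064 -0.222 -1.446] T [ 0.002 -0.056  0.059] 8.08811435595886 q7 0.9463336384600426
[497.414  89.872 288.628] [-0.325  0.001  1.699]
```

View pics/w2.png

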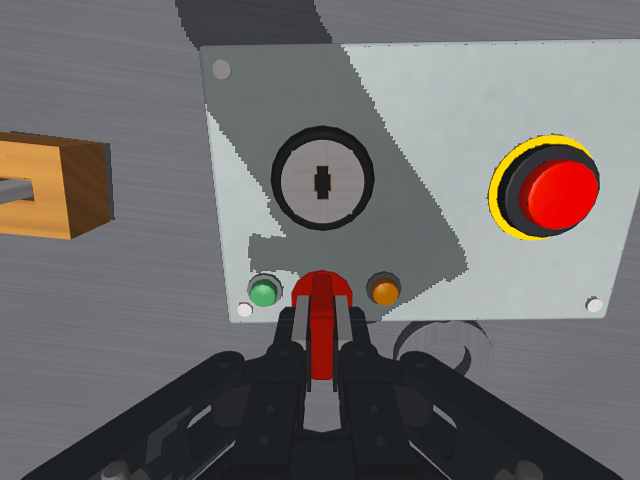

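```bash
python3 - <<'E'
from h import *
np.set_printoptions(precision=2,suppress=True)
im=cv2.imread("pics/w2.png"); c=np.load("w2cal.npy",allow_pickle=True).item()
g=cv2.cvtColor(im,cv2.COLOR_BGR2GRAY)
sub=np.zeros_like(g); sub[120:240,262:382]=g[120:240,262:382]
hsv=cv2.cvtColor(im,cv2.COLOR_BGR2HSV)
plate=(sub>95)
print(g[181,262:382:4])
m=np.zeros_like(g); cv2.circle(m,(322,181),46,1,-1)
for th in (60,80):
    slot=(g<th)&(cv2.circle(np.zeros_like(g),(322,182),30,1,-1)>0)
    b=max(blobs(slot),key=cv2.contourArea); r=cv2.minAreaRect(b); bx=cv2.boundingRect(b); p=cast(c,cv2.boxPoints(r),94)
    print(th,r,bx,"centre",cast(c,r[0],94)); print(p)
lab=[b for b in blobs(plate&(m>0),1000)]
for b in lab:
    e=cv2.fitEllipse(b); print("plate",e,cast(c,e[0],94))
p=cast(c,[(277,182),(365,182)],94); print(p, np.linalg.norm(p[1]-p[0]))
# slot end midpoints
rows=np.flatnonzero(((g<70)&(cv2.circle(np.zeros_like(g),(322,182),30,1,-1)>0)).any(1))
for r_ in rows: q=np.flatnonzero((g<70)[r_,295:350])+295; print(r_,q[0],q[-1],end="; ")
hr=hsv; H,S,V=[hsv[...,i].astype(int) for i in range(3)]
red=((H<5)|(H>172))&(S>150)&(V>60); print()
for r_ in range(266,316,4):
    q=np.flatnonzero(red[r_,250:400])+250; print(r_,q[:1],q[-1:],end="; ")
E
```

```text
[108 107  69  27  29 135 132 132 133 132 133 131 133  81  28  30  28  77
 134 134 133 133 134 133 133 135  26  28  81 104]
60 ((322.5, 182.0), (32.0, 15.0), 90.0) (315, 166, 16, 33) centre [[528.24  94.07  94.  ]]
[[520.21  88.95  94.  ]
 [519.18  96.97  94.  ]
 [536.5   99.34  94.  ]
 [537.57  91.08  94.  ]]
80 ((322.5, 182.0), (32.0, 15.0), 90.0) (315, 166, 16, 33) centre [[528.24  94.07  94.  ]]
[[520.21  88.95  94.  ]
 [519.18  96.97  94.  ]
 [536.5   99.34  94.  ]
 [537.57  91.08  94.  ]]
plate ((322.14453125, 181.04144287109375), (82.13732147216797, 82.6624755859375), 147.99160766601562) [[527.75  93.81  94.  ]]
[[531.42  69.38  94.  ]
 [525.27 117.12  94.  ]] 48.134024161327474
166 317 327; 167 317 327; 168 317 327; 169 317 327; 170 317 327; 171 317 327; 172 317 327; 173 317 327; 174 317 329; 175 315 329; 176 315 329; 177 315 329; 178 315 329; 179 315 329; 180 315 329; 181 315 329; 182 315 329; 183 315 329; 184 315 329; 185 315 329; 186 315 330; 187 315 330; 188 315 330; 189 315 330; 190 315 330; 191 317 327; 192 317 327; 193 317 327; 194 317 327; 195 318 327; 196 318 327; 197 318 327; 198 317 327; 
266 [] []; 270 [319] [323]; 274 [306] [337]; 278 [301] [342]; 282 [297] [346]; 286 [295] [348]; 290 [293] [350]; 294 [292] [352]; 298 [292] [351]; 302 [292] [351]; 306 [292] [351]; 310 [310] [333]; 314 [310] [333];
```

```bash
python3 - <<'E'
from h import *
np.set_printoptions(precision=2,suppress=True)
c=np.load("w2cal.npy",allow_pickle=True).item()
e=np.array([579.416,99.062,146.357]); ux=np.array([np.cos(-3.013),np.sin(-3.013)])
for z in (134.4,137.4):
    p=cast(c,[(321,269.5)],z)[0]; print(z,"edge offset along tool x",(p[:2]-e[:2])@ux, "lat",(p[:2]-e[:2])@[-ux[1],ux[0]])
    a,b=cast(c,[(291.5,301),(351.5,301)],z); print("width",np.linalg.norm(a-b),"mid",((a+b)/2)[:2]-e[:2], "wide along",((a+b)[:2]/2-e[:2])@ux)
    th=np.linspace(0,2*np.pi,72); 
    for off in (0,-1,1):
        q=proj(c,np.c_[e[0]+off*ux[0]+15*np.cos(th),e[1]+off*ux[1]+15*np.sin(th),np.full(72,z)]); print(off,q.min(0),q.max(0), q[q[:,0].argmin()])
E
```

```text
134.4 edge offset along tool x 16.748265198564248 lat -0.8688456203575842
width 29.112895068184777 mid [-0.32  1.06] wide along 0.1836613766075275
0 [288.35 272.92] [350.14 328.2 ] [288.35 299.62]
-1 [288.42 274.86] [350.09 329.94] [288.42 301.46]
1 [288.29 270.97] [350.19 326.46] [288.29 297.76]
137.4 edge offset along tool x 18.027322835700502 lat -0.8792054619466072
width 28.546598219827597 mid [-1.91  0.86] wide along 1.7849295983211524
0 [287.79 275.52] [350.61 331.56] [287.79 302.6 ]
-1 [287.85 277.5 ] [350.56 333.33] [287.85 304.47]
1 [287.72 273.54] [350.66 329.79] [287.72 300.72]
```

Emit:
apply_moves --increments '[{"tx": -0.025,"ty": -0.003,"tz": 0,"rx": 0,"ry": 0,"rz": 0,"claw": 0},{"tx": -0.0497,"ty": -0.0056,"tz": 0,"rx": 0,"ry": 0,"rz": 0,"claw": 0},{"tx": -0.0497,"ty": -0.0056,"tz": -0.01,"rx": 0,"ry": 0,"rz": 0,"claw": 0},{"tx": -0.0497,"ty": -0.0056,"tz": -0.022,"rx": 0,"ry": 0,"rz": 0,"claw": 0},{"tx": -0.0497,"ty": -0.0056,"tz": -0.022,"rx": 0,"ry": 0,"rz": 0,"claw": 0},{"tx": -0.0497,"ty": -0.0056,"tz": -0.022,"rx": 0,"ry": 0,"rz": 0,"claw": 0},{"tx": -0.0497,"ty": -0.0056,"tz": -0.022,"rx": 0,"ry": 0,"rz": 0,"claw": 0}]'

```text
clock: 5.0
eef_pos: [530.4, 94.7, 124.4]
tool_rot: [3.141, 0.001, -3.01]
force: [0.4, 0.3, -0.7]
width: 8.3
```

```bash
python3 st.py;python3 st.py|cut -c1-40; python3 - <<'E'
from h import *
im=get_image("wrist")[:,:,::-1].copy(); cv2.imwrite("pics/w3.png",cv2.resize(im[150:400,200:440],None,fx=2.4,fy=2.4,interpolation=2))
E
```

```text
5.0 [530.438  94.686 124.444] [ 3.141  0.001 -3.01 ] F [ 0.441  0.305 -0.708] T [0.045 0.027 0.016] 8.25043641169368 q7 0.8738404865062965
5.0 [530.438  94.686 124.444] [ 3.141  0
```

View pics/w3.png

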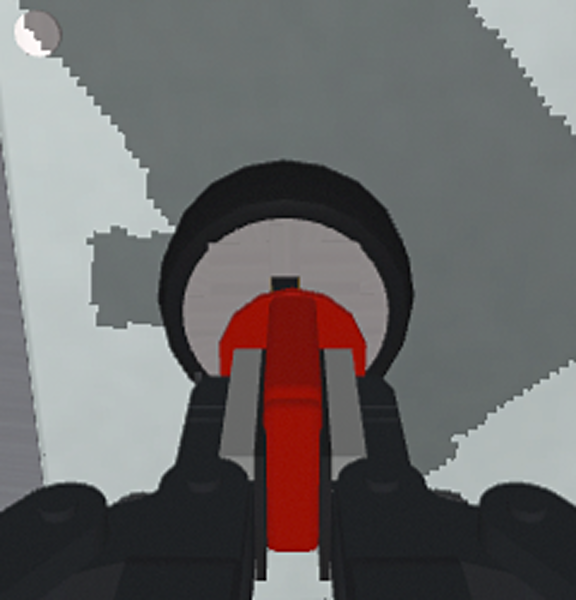

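```bash
python3 st.py; python3 - <<'E'
from h import *
np.set_printoptions(precision=2,suppress=True)
c=calibration("wrist"); print(c["origin"],c["attitude"])
px=lambda u,v:(u/2.4+200,v/2.4+150)
ux=np.array([np.cos(-3.013),np.sin(-3.013)])
k=cast(c,px(292.5,290),112.4)[0][:2]-15*ux
w=cast(c,px(285,277),94)[0][:2]-9.5*ux
pl=cast(c,px(285.5,217),94)[0][:2]-22.5*ux
print("key",k,"slot",w,"plate",pl,"shift",w-k,pl-k)
E
```

```text
5.05 [530.331  94.643 124.487] [ 3.141  0.001 -3.01 ] F [ 0.589  0.773 -0.996] T [-0.03   0.039  0.003] 8.15189082077665 q7 0.8738414787916323
[448.22  85.01 266.68] [-0.33  0.    1.7 ]
key [529.2   95.75] slot [528.78  94.06] plate [527.94  94.06] shift [-0.42 -1.69] [-1.26 -1.69]
```

Emit:
apply_moves --increments '[{"tx": -0.0007,"ty": -0.0015,"tz": 0,"rx": 0,"ry": 0,"rz": 0,"claw": 0},{"tx": -0.0007,"ty": -0.0015,"tz": -0.002,"rx": 0,"ry": 0,"rz": 0,"claw": 0},{"tx": -0.0007,"ty": -0.0015,"tz": -0.0035,"rx": 0,"ry": 0,"rz": 0,"claw": 0},{"tx": -0.0007,"ty": -0.0015,"tz": -0.0045,"rx": 0,"ry": 0,"rz": 0,"claw": 0},{"tx": -0.0007,"ty": -0.0015,"tz": -0.0045,"rx": 0,"ry": 0,"rz": 0,"claw": 0},{"tx": -0.0007,"ty": -0.0015,"tz": -0.0045,"rx": 0,"ry": 0,"rz": 0,"claw": 0}]'

```text
clock: 5.65
eef_pos: [529.0, 92.9, 119.8]
tool_rot: [3.142, -0.0, -3.009]
force: [-0.2, -0.2, -0.7]
width: 8.2
```

Emit:
apply_moves --increments '[{"tx": 0,"ty": 0,"tz": -0.0005,"rx": 0,"ry": 0,"rz": 0,"claw": 0},{"tx": 0,"ty": 0,"tz": -0.001,"rx": 0,"ry": 0,"rz": 0,"claw": 0},{"tx": 0,"ty": 0,"tz": -0.001,"rx": 0,"ry": 0,"rz": 0,"claw": 0}]'

```text
clock: 5.95
eef_pos: [529.0, 92.9, 118.8]
tool_rot: [3.142, 0.0, -3.009]
force: [1.0, 0.6, 0.3]
width: 8.0
```

Emit:
apply_moves --increments '[{"tx": 0,"ty": 0,"tz": -0.0005,"rx": 0,"ry": 0,"rz": 0,"claw": 0},{"tx": 0,"ty": 0,"tz": -0.001,"rx": 0,"ry": 0,"rz": 0,"claw": 0},{"tx": 0,"ty": 0,"tz": -0.001,"rx": 0,"ry": 0,"rz": 0,"claw": 0}]'

```text
clock: 6.25
eef_pos: [529.1, 92.9, 118.1]
tool_rot: [-3.141, 0.0, -3.009]
force: [-1.0, -0.4, 2.4]
width: 8.1
```

Emit:
apply_moves --increments '[{"tx": 0,"ty": 0,"tz": -0.0004,"rx": 0,"ry": 0,"rz": 0,"claw": 0},{"tx": 0,"ty": 0,"tz": -0.0007,"rx": 0,"ry": 0,"rz": 0,"claw": 0},{"tx": 0,"ty": 0,"tz": -0.0007,"rx": 0,"ry": 0,"rz": 0,"claw": 0}]'

```text
clock: 6.55
eef_pos: [529.7, 93.1, 117.1]
tool_rot: [3.141, 0.001, -3.009]
force: [2.0, -0.7, 0.8]
width: 8.3
```

```bash
python3 st.py
```

```text
6.55 [529.703  93.088 117.144] [ 3.141  0.001 -3.009] F [ 1.984 -0.697  0.83 ] T [ 0.134 -0.346  0.004] 8.343470068882985 q7 0.865888670751889
```

Emit:
apply_moves --increments '[{"tx": 0.0007,"ty": 0,"tz": 0,"rx": 0,"ry": 0,"rz": 0,"claw": 0},{"tx": 0.0007,"ty": 0,"tz": -0.0005,"rx": 0,"ry": 0,"rz": 0,"claw": 0},{"tx": 0.0007,"ty": 0,"tz": -0.0005,"rx": 0,"ry": 0,"rz": 0,"claw": 0}]'

```text
clock: 6.85
eef_pos: [529.9, 93.0, 116.5]
tool_rot: [3.141, 0.0, -3.009]
force: [0.9, 0.4, -0.4]
width: 8.0
```

```bash
python3 st.py
```

```text
6.85 [529.868  93.039 116.502] [ 3.141  0.    -3.009] F [ 0.897  0.409 -0.418] T [ 0.149 -0.334 -0.056] 8.03020972058018 q7 0.8661122753579502
```

Emit:
apply_moves --increments '[{"tx": 0,"ty": 0,"tz": -0.0005,"rx": 0,"ry": 0,"rz": 0,"claw": 0},{"tx": 0,"ty": 0,"tz": -0.001,"rx": 0,"ry": 0,"rz": 0,"claw": 0},{"tx": 0,"ty": 0,"tz": -0.001,"rx": 0,"ry": 0,"rz": 0,"claw": 0}]'

```text
clock: 7.15
eef_pos: [529.9, 93.0, 115.6]
tool_rot: [3.141, 0.0, -3.009]
force: [1.6, 0.7, -0.1]
width: 7.9
```

```bash
python3 st.py
```

```text
7.15 [529.862  92.987 115.615] [ 3.141  0.    -3.009] F [ 1.613  0.675 -0.146] T [ 0.233 -0.404  0.01 ] 7.874528887656102 q7 0.8648282328816768
```

Emit:
apply_moves --increments '[{"tx": 0.0005,"ty": 0.0003,"tz": -0.0007,"rx": 0,"ry": 0,"rz": 0,"claw": 0},{"tx": 0.0007,"ty": 0.0004,"tz": -0.0014,"rx": 0,"ry": 0,"rz": 0,"claw": 0},{"tx": 0.0007,"ty": 0.0004,"tz": -0.002,"rx": 0,"ry": 0,"rz": 0,"claw": 0},{"tx": 0.0007,"ty": 0.0004,"tz": -0.002,"rx": 0,"ry": 0,"rz": 0,"claw": 0}]'

```text
clock: 7.55
eef_pos: [530.0, 93.1, 113.4]
tool_rot: [-3.141, -0.001, -3.009]
force: [-0.1, 0.2, -0.4]
width: 8.0
```

```bash
python3 st.py
```

```text
7.55 [529.952  93.079 113.357] [-3.141 -0.001 -3.009] F [-0.08   0.184 -0.382] T [ 0.073 -0.028 -0.042] 7.990804342387754 q7 0.8624776255219939
```

Emit:
apply_moves --increments '[{"tx": 0,"ty": 0,"tz": -0.001,"rx": 0,"ry": 0,"rz": 0,"claw": 0},{"tx": 0,"ty": 0,"tz": -0.002,"rx": 0,"ry": 0,"rz": 0,"claw": 0},{"tx": 0,"ty": 0,"tz": -0.003,"rx": 0,"ry": 0,"rz": 0,"claw": 0},{"tx": 0,"ty": 0,"tz": -0.004,"rx": 0,"ry": 0,"rz": 0,"claw": 0},{"tx": 0,"ty": 0,"tz": -0.005,"rx": 0,"ry": 0,"rz": 0,"claw": 0},{"tx": 0,"ty": 0,"tz": -0.005,"rx": 0,"ry": 0,"rz": 0,"claw": 0}]'

```text
clock: 8.15
eef_pos: [530.2, 93.1, 108.4]
tool_rot: [-3.141, -0.001, -3.009]
force: [-1.6, -1.0, 0.4]
width: 8.3
```

```bash
python3 st.py
```

```text
8.15 [530.175  93.08  108.448] [-3.141 -0.001 -3.009] F [-1.559 -0.999  0.38 ] T [-0.104  0.183  0.029] 8.284412367782508 q7 0.8558772702966612
```

Emit:
apply_moves --increments '[{"tx": -0.0003,"ty": -0.0002,"tz": -0.0007,"rx": 0,"ry": 0,"rz": 0,"claw": 0},{"tx": -0.0003,"ty": -0.0002,"tz": -0.0014,"rx": 0,"ry": 0,"rz": 0,"claw": 0},{"tx": -0.0003,"ty": -0.0002,"tz": -0.002,"rx": 0,"ry": 0,"rz": 0,"claw": 0},{"tx": -0.0003,"ty": -0.0002,"tz": -0.002,"rx": 0,"ry": 0,"rz": 0,"claw": 0}]'

```text
clock: 8.55
eef_pos: [530.2, 93.1, 106.6]
tool_rot: [3.142, 0.0, -3.009]
force: [-1.3, -0.1, 0.1]
width: 8.4
```

```bash
python3 st.py
```

```text
8.55 [530.215  93.106 106.625] [ 3.142  0.    -3.009] F [-1.327 -0.131  0.136] T [-0.021  0.152  0.002] 8.360556046860959 q7 0.8531644155719531
```

Now step down until the collar is felt on the plate.

Emit:
apply_moves --increments '[{"tx": 0,"ty": 0,"tz": -0.0004,"rx": 0,"ry": 0,"rz": 0,"claw": 0},{"tx": 0,"ty": 0,"tz": -0.0008,"rx": 0,"ry": 0,"rz": 0,"claw": 0},{"tx": 0,"ty": 0,"tz": -0.0008,"rx": 0,"ry": 0,"rz": 0,"claw": 0}]'

```text
clock: 8.85
eef_pos: [530.2, 93.1, 105.8]
tool_rot: [3.142, 0.0, -3.009]
force: [-0.4, 0.4, 1.5]
width: 7.9
```

Emit:
apply_moves --increments '[{"tx": 0,"ty": 0,"tz": -0.0004,"rx": 0,"ry": 0,"rz": 0,"claw": 0},{"tx": 0,"ty": 0,"tz": -0.0006,"rx": 0,"ry": 0,"rz": 0,"claw": 0},{"tx": 0,"ty": 0,"tz": -0.0006,"rx": 0,"ry": 0,"rz": 0,"claw": 0}]'

```text
clock: 9.15
eef_pos: [530.2, 93.1, 105.7]
tool_rot: [-3.141, 0.0, -3.009]
force: [-2.5, -1.0, 4.7]
width: 8.4
```

Emit:
apply_moves --increments '[{"tx": 0,"ty": -0.0002,"tz": 0,"rx": 0,"ry": 0,"rz": -1,"claw": 0},{"tx": 0,"ty": -0.0003,"tz": 0,"rx": 0,"ry": 0,"rz": -2,"claw": 0},{"tx": 0,"ty": -0.0004,"tz": 0,"rx": 0,"ry": 0,"rz": -3,"claw": 0},{"tx": 0,"ty": -0.0005,"tz": 0,"rx": 0,"ry": 0,"rz": -4,"claw": 0},{"tx": 0,"ty": -0.0005,"tz": 0,"rx": 0,"ry": 0,"rz": -4,"claw": 0}]'

```text
clock: 9.65
eef_pos: [530.4, 92.6, 105.6]
tool_rot: [-3.141, 0.001, 2.925]
force: [-0.7, -0.8, 4.4]
width: 7.9
```

```bash
python3 st.py
```

```text
9.65 [530.399  92.595 105.645] [-3.141  0.001  2.925] F [-0.706 -0.763  4.42 ] T [-0.209  0.149  0.024] 7.929328823876871 q7 0.5823076712321351
```

Emit:
apply_moves --increments '[{"tx": 0,"ty": -0.0001,"tz": 0,"rx": 0,"ry": 0,"rz": -1,"claw": 0},{"tx": -0.0001,"ty": -0.0002,"tz": 0,"rx": 0,"ry": 0,"rz": -2,"claw": 0},{"tx": -0.0001,"ty": -0.0003,"tz": 0,"rx": 0,"ry": 0,"rz": -2.8,"claw": 0},{"tx": -0.0001,"ty": -0.0003,"tz": 0,"rx": 0,"ry": 0,"rz": -2.8,"claw": 0}]'

```text
clock: 10.05
eef_pos: [530.3, 92.3, 105.6]
tool_rot: [3.141, 0.001, 2.682]
force: [-1.2, -1.3, 5.5]
width: 8.2
```

```bash
python3 st.py; python3 - <<'E'
from h import *
print(read_state()["tau"][6])
E
```

```text
10.05 [530.282  92.336 105.65 ] [3.141 0.001 2.682] F [-1.188 -1.346  5.497] T [-0.137  0.279  0.01 ] 8.20544863312152 q7 0.3995118630911522
-0.3540807869285345
```

```bash
cat > st.py <<'E'
from h import *
np.set_printoptions(precision=3,suppress=True)
s=read_state(); y=s["tool_rot"][2]
print(s["clock"],s["eef_pos"],"turned",(2*np.pi-3.009-y%(2*np.pi)),"F",s["force"],"T",s["torque"],s["width"],"tau",s["tau"][4:])
E
echo
```

Emit:
apply_moves --increments '[{"tx": 0,"ty": -0.0001,"tz": 0,"rx": 0,"ry": 0,"rz": -0.6,"claw": 0},{"tx": 0,"ty": -0.0001,"tz": 0,"rx": 0,"ry": 0,"rz": -0.6,"claw": 0},{"tx": 0,"ty": -0.0001,"tz": 0,"rx": 0,"ry": 0,"rz": -0.6,"claw": 0}]'

```text
clock: 10.35
eef_pos: [530.3, 92.2, 105.6]
tool_rot: [3.141, 0.001, 2.632]
force: [-1.1, -0.6, 6.2]
width: 8.0
```

```bash
python3 st.py
```

```text
10.35 [530.259  92.248 105.636] turned 0.6426018495511454 F [-1.055 -0.637  6.206] T [-0.104  0.248  0.081] 7.951076552345795 tau [ 0.067 -0.45  -0.024]
```

Emit:
apply_moves --increments '[{"tx": 0,"ty": -0.0001,"tz": 0,"rx": 0,"ry": 0,"rz": -0.6,"claw": 0},{"tx": 0,"ty": -0.0001,"tz": 0,"rx": 0,"ry": 0,"rz": -0.6,"claw": 0},{"tx": 0,"ty": -0.0001,"tz": 0,"rx": 0,"ry": 0,"rz": -0.6,"claw": 0}]'

```text
clock: 10.65
eef_pos: [530.2, 92.2, 105.6]
tool_rot: [3.141, 0.0, 2.579]
force: [-1.3, -0.2, 6.6]
width: 8.1
```

```bash
python3 st.py
```

```text
10.65 [530.214  92.208 105.642] turned 0.6949107347728112 F [-1.263 -0.243  6.568] T [-0.145  0.258  0.072] 8.06209955177923 tau [ 0.084 -0.453 -0.027]
```

Emit:
apply_moves --increments '[{"tx": -0.0001,"ty": -0.0001,"tz": 0,"rx": 0,"ry": 0,"rz": -0.6,"claw": 0},{"tx": -0.0001,"ty": -0.0001,"tz": 0,"rx": 0,"ry": 0,"rz": -0.6,"claw": 0},{"tx": -0.0001,"ty": -0.0001,"tz": 0,"rx": 0,"ry": 0,"rz": -0.6,"claw": 0}]'

```text
clock: 10.95
eef_pos: [530.2, 92.1, 105.6]
tool_rot: [3.141, 0.001, 2.527]
force: [-0.6, -0.4, 7.2]
width: 8.1
```

```bash
python3 st.py
```

```text
10.95 [530.18   92.137 105.64 ] turned 0.7472589891260024 F [-0.634 -0.436  7.202] T [-0.106  0.276 -0.011] 8.100752255347507 tau [ 0.075 -0.409 -0.028]
```

Emit:
apply_moves --increments '[{"tx": -0.0001,"ty": -0.0001,"tz": 0,"rx": 0,"ry": 0,"rz": -0.6,"claw": 0},{"tx": -0.0001,"ty": -0.0001,"tz": 0,"rx": 0,"ry": 0,"rz": -0.6,"claw": 0},{"tx": -0.0001,"ty": -0.0001,"tz": 0,"rx": 0,"ry": 0,"rz": -0.6,"claw": 0}]'

```text
clock: 11.25
eef_pos: [530.1, 92.1, 105.6]
tool_rot: [3.141, 0.0, 2.475]
force: [-1.0, 0.1, 6.0]
width: 8.0
```

```bash
python3 st.py
```

```text
11.25 [530.091  92.097 105.642] turned 0.7995471646521088 F [-0.989  0.122  6.013] T [-0.089  0.255  0.036] 8.01733417509695 tau [ 0.066 -0.366 -0.032]
```

Emit:
apply_moves --increments '[{"tx": 0,"ty": -0.0001,"tz": 0,"rx": 0,"ry": 0,"rz": -0.3,"claw": 0},{"tx": 0,"ty": -0.0001,"tz": 0,"rx": 0,"ry": 0,"rz": -0.3,"claw": 0}]'

```text
clock: 11.45
eef_pos: [530.1, 92.0, 105.6]
tool_rot: [3.141, 0.0, 2.448]
force: [-0.4, -0.8, 6.8]
width: 8.1
```

```bash
python3 st.py
```

```text
11.45 [530.058  92.042 105.633] turned 0.8261054005251847 F [-0.43  -0.759  6.783] T [-0.03   0.239  0.04 ] 8.134513856569717 tau [ 0.054 -0.355 -0.138]
```

Emit:
apply_moves --increments '[{"tx": -0.0001,"ty": 0,"tz": 0,"rx": 0,"ry": 0,"rz": -0.3,"claw": 0},{"tx": -0.0001,"ty": 0,"tz": 0,"rx": 0,"ry": 0,"rz": -0.3,"claw": 0}]'

```text
clock: 11.65
eef_pos: [530.1, 92.0, 105.6]
tool_rot: [3.141, 0.0, 2.422]
force: [-1.5, -0.9, 5.4]
width: 8.2
```

```bash
python3 st.py
```

```text
11.65 [530.093  92.042 105.64 ] turned 0.8523115189494512 F [-1.537 -0.871  5.384] T [-0.098  0.189  0.011] 8.176262373759718 tau [ 0.026 -0.322 -0.141]
```

Emit:
apply_moves --increments '[{"tx": 0,"ty": -0.0001,"tz": 0,"rx": 0,"ry": 0,"rz": -0.3,"claw": 0},{"tx": 0,"ty": -0.0001,"tz": 0,"rx": 0,"ry": 0,"rz": -0.3,"claw": 0}]'

```text
clock: 11.85
eef_pos: [530.1, 92.0, 105.7]
tool_rot: [3.141, 0.0, 2.396]
force: [-1.1, 0.5, 5.8]
width: 8.0
```

```bash
python3 st.py
```

```text
11.85 [530.102  92.028 105.662] turned 0.878311879958193 F [-1.078  0.459  5.772] T [-0.056  0.238  0.049] 7.998933154026568 tau [ 0.031 -0.311 -0.16 ]
```

Emit:
apply_moves --increments '[{"tx": -0.0001,"ty": 0,"tz": 0,"rx": 0,"ry": 0,"rz": -0.3,"claw": 0},{"tx": -0.0001,"ty": 0,"tz": 0,"rx": 0,"ry": 0,"rz": -0.3,"claw": 0}]'

```text
clock: 12.05
eef_pos: [530.0, 92.0, 105.6]
tool_rot: [3.141, 0.0, 2.37]
force: [-0.6, 0.3, 5.9]
width: 8.3
```

```bash
python3 st.py
```

```text
12.05 [530.029  92.024 105.642] turned 0.9043911558202145 F [-0.592  0.337  5.925] T [-0.066  0.196  0.146] 8.275163874149214 tau [-0.034 -0.276 -0.206]
```

Emit:
apply_moves --increments '[{"tx": 0,"ty": 0,"tz": 0,"rx": 0,"ry": 0,"rz": -0.2,"claw": 0},{"tx": 0,"ty": 0,"tz": 0,"rx": 0,"ry": 0,"rz": -0.2,"claw": 0}]'

```text
clock: 12.25
eef_pos: [530.1, 92.0, 105.7]
tool_rot: [3.141, 0.001, 2.353]
force: [-0.7, -0.1, 6.2]
width: 7.9
```

```bash
python3 st.py
```

```text
12.25 [530.058  91.985 105.653] turned 0.9214325096683438 F [-0.735 -0.137  6.236] T [-0.07   0.164  0.163] 7.870029007215866 tau [-0.059 -0.289 -0.207]
```

Emit:
apply_moves --increments '[{"tx": 0,"ty": 0,"tz": 0,"rx": 0,"ry": 0,"rz": -0.25,"claw": 0},{"tx": 0,"ty": 0,"tz": 0,"rx": 0,"ry": 0,"rz": -0.25,"claw": 0}]'

```text
clock: 12.45
eef_pos: [530.0, 92.0, 105.7]
tool_rot: [3.141, 0.001, 2.331]
force: [-0.8, 0.1, 5.7]
width: 8.0
```

```bash
python3 st.py
```

```text
12.45 [530.031  91.988 105.661] turned 0.9431559090446759 F [-0.816  0.116  5.703] T [-0.059  0.205  0.191] 7.977633083772001 tau [-0.101 -0.307 -0.269]
```

Emit:
apply_moves --increments '[{"tx": 0,"ty": 0,"tz": 0,"rx": 0,"ry": 0,"rz": -0.3,"claw": 0},{"tx": 0,"ty": 0,"tz": 0,"rx": 0,"ry": 0,"rz": -0.5,"claw": 0},{"tx": 0,"ty": 0,"tz": 0,"rx": 0,"ry": 0,"rz": -0.5,"claw": 0}]'

```text
clock: 12.75
eef_pos: [529.9, 92.0, 105.6]
tool_rot: [3.141, 0.0, 2.288]
force: [-0.4, -0.4, 6.2]
width: 8.1
```

```bash
python3 st.py
```

```text
12.75 [529.928  92.003 105.633] turned 0.986203787602586 F [-0.41  -0.432  6.227] T [-0.022  0.175  0.261] 8.101141624872735 tau [-0.183 -0.351 -0.352]
```

Emit:
apply_moves --increments '[{"tx": 0,"ty": 0,"tz": 0,"rx": 0,"ry": 0,"rz": -0.4,"claw": 0},{"tx": 0,"ty": 0,"tz": 0,"rx": 0,"ry": 0,"rz": -0.4,"claw": 0},{"tx": 0,"ty": 0,"tz": 0,"rx": 0,"ry": 0,"rz": -0.4,"claw": 0},{"tx": 0,"ty": 0,"tz": 0,"rx": 0,"ry": 0,"rz": -0.4,"claw": 0}]'

```text
clock: 13.15
eef_pos: [529.9, 92.0, 105.6]
tool_rot: [3.141, 0.0, 2.254]
force: [-0.5, -0.7, 6.3]
width: 8.0
```

```bash
python3 st.py
```

```text
13.15 [529.891  91.972 105.642] turned 1.020553934046124 F [-0.532 -0.687  6.304] T [-0.069  0.294  0.372] 7.980995741052555 tau [-0.225 -0.385 -0.359]
```

Emit:
apply_moves --increments '[{"tx": 0,"ty": 0,"tz": 0,"rx": 0,"ry": 0,"rz": 1,"claw": 0},{"tx": 0.0001,"ty": 0.0001,"tz": 0,"rx": 0,"ry": 0,"rz": 2.2,"claw": 0},{"tx": 0.0002,"ty": 0.0002,"tz": 0,"rx": 0,"ry": 0,"rz": 3.4,"claw": 0},{"tx": 0.0003,"ty": 0.0003,"tz": 0,"rx": 0,"ry": 0,"rz": 4.6,"claw": 0},{"tx": 0.0003,"ty": 0.0004,"tz": 0,"rx": 0,"ry": 0,"rz": 5.8,"claw": 0},{"tx": 0.0003,"ty": 0.0005,"tz": 0,"rx": 0,"ry": 0,"rz": 7,"claw": 0},{"tx": 0.0003,"ty": 0.0007,"tz": 0,"rx": 0,"ry": 0,"rz": 8.2,"claw": 0},{"tx": 0.0003,"ty": 0.0009,"tz": 0,"rx": 0,"ry": 0,"rz": 9.4,"claw": 0},{"tx": 0.0003,"ty": 0.001,"tz": 0,"rx": 0,"ry": 0,"rz": 10.6,"claw": 0},{"tx": 0.0003,"ty": 0.0011,"tz": 0,"rx": 0,"ry": 0,"rz": 11.7,"claw": 0},{"tx": 0.0003,"ty": 0.0011,"tz": 0,"rx": 0,"ry": 0,"rz": 11.7,"claw": 0},{"tx": 0.0003,"ty": 0.0011,"tz": 0,"rx": 0,"ry": 0,"rz": 11.7,"claw": 0}]'

```text
clock: 14.35
eef_pos: [530.6, 93.0, 105.7]
tool_rot: [3.141, 0.001, -3.011]
force: [-0.6, 0.9, 5.4]
width: 7.9
```

```bash
python3 st.py
```

```text
14.35 [530.57   93.049 105.655] turned 0.0016096121968178778 F [-0.559  0.949  5.351] T [-0.071  0.121  0.039] 7.862767838005543 tau [ 0.042 -0.16  -0.006]
```

Emit:
apply_moves --increments '[{"tx": 0,"ty": 0,"tz": 0,"rx": 0,"ry": 0,"rz": 0.4,"claw": 0},{"tx": 0,"ty": 0,"tz": 0,"rx": 0,"ry": 0,"rz": 0.8,"claw": 0},{"tx": 0,"ty": 0,"tz": 0,"rx": 0,"ry": 0,"rz": 0.8,"claw": 0}]'

```text
clock: 14.65
eef_pos: [530.6, 93.1, 105.7]
tool_rot: [3.141, 0.002, -2.94]
force: [-0.3, -0.1, 5.1]
width: 8.5
```

```bash
python3 st.py
```

```text
14.65 [530.56   93.13  105.651] turned -0.06934332900303097 F [-0.278 -0.092  5.1  ] T [-0.032  0.015  0.03 ] 8.484915448481544 tau [ 0.057 -0.085  0.128]
```

Emit:
apply_moves --increments '[{"tx": 0,"ty": 0,"tz": 0,"rx": 0,"ry": 0,"rz": 0.4,"claw": 0},{"tx": 0,"ty": 0,"tz": 0,"rx": 0,"ry": 0,"rz": 0.4,"claw": 0},{"tx": 0,"ty": 0,"tz": 0,"rx": 0,"ry": 0,"rz": 0.4,"claw": 0}]'

```text
clock: 14.95
eef_pos: [530.6, 93.2, 105.7]
tool_rot: [3.141, 0.002, -2.905]
force: [0.2, 0.8, 5.5]
width: 8.0
```

```bash
python3 st.py
```

```text
14.95 [530.569  93.207 105.652] turned -0.10367092057284921 F [0.169 0.767 5.515] T [0.023 0.072 0.018] 7.9994981134141465 tau [ 0.038 -0.055 -0.018]
```

Emit:
apply_moves --increments '[{"tx": 0,"ty": 0,"tz": 0,"rx": 0,"ry": 0,"rz": 0.6,"claw": 0},{"tx": 0,"ty": 0,"tz": 0,"rx": 0,"ry": 0,"rz": 0.6,"claw": 0},{"tx": 0,"ty": 0,"tz": 0,"rx": 0,"ry": 0,"rz": 0.6,"claw": 0}]'

```text
clock: 15.25
eef_pos: [530.5, 93.3, 105.7]
tool_rot: [3.141, 0.002, -2.853]
force: [-0.7, 0.5, 6.5]
width: 8.5
```

```bash
python3 st.py
```

```text
15.25 [530.513  93.317 105.669] turned -0.15569753951325893 F [-0.736  0.479  6.494] T [ 0.054  0.065 -0.077] 8.47292312717108 tau [ 0.148 -0.008  0.045]
```

Emit:
apply_moves --increments '[{"tx": 0,"ty": 0,"tz": 0,"rx": 0,"ry": 0,"rz": 0.6,"claw": 0},{"tx": 0,"ty": 0,"tz": 0,"rx": 0,"ry": 0,"rz": 0.6,"claw": 0},{"tx": 0,"ty": 0,"tz": 0,"rx": 0,"ry": 0,"rz": 0.6,"claw": 0}]'

```text
clock: 15.55
eef_pos: [530.5, 93.4, 105.7]
tool_rot: [3.141, 0.002, -2.802]
force: [-0.3, -0.0, 5.6]
width: 8.2
```

```bash
python3 st.py
```

```text
15.55 [530.491  93.412 105.659] turned -0.20742804100518253 F [-0.3   -0.019  5.558] T [ 0.067  0.151 -0.195] 8.242082159968819 tau [0.329 0.03  0.213]
```

Emit:
apply_moves --increments '[{"tx": 0,"ty": -0.0001,"tz": 0,"rx": 0,"ry": 0,"rz": -1,"claw": 0},{"tx": -0.0001,"ty": -0.0003,"tz": 0,"rx": 0,"ry": 0,"rz": -2.1,"claw": 0},{"tx": -0.0002,"ty": -0.0003,"tz": 0.001,"rx": 0,"ry": 0,"rz": -2.1,"claw": 0},{"tx": -0.0002,"ty": -0.0003,"tz": 0.002,"rx": 0,"ry": 0,"rz": -2.1,"claw": 0},{"tx": -0.0002,"ty": -0.0003,"tz": 0.003,"rx": 0,"ry": 0,"rz": -2.1,"claw": 0},{"tx": -0.0002,"ty": -0.0003,"tz": 0.003,"rx": 0,"ry": 0,"rz": -2.1,"claw": 0}]'

```text
clock: 16.15
eef_pos: [529.8, 92.5, 108.2]
tool_rot: [3.141, 0.0, -2.986]
force: [1.4, 1.1, 0.1]
width: 7.9
```

```bash
python3 st.py
```

```text
16.15 [529.763  92.547 108.161] turned -0.022907779825632524 F [1.437 1.118 0.087] T [ 0.177 -0.199 -0.006] 7.90706524162026 tau [-0.07   0.396  0.025]
```

Emit:
apply_moves --increments '[{"tx": 0.0003,"ty": 0.0003,"tz": 0.0005,"rx": 0,"ry": 0,"rz": 0,"claw": 0},{"tx": 0.0003,"ty": 0.0003,"tz": 0.0015,"rx": 0,"ry": 0,"rz": 0,"claw": 0},{"tx": 0.0003,"ty": 0.0003,"tz": 0.0025,"rx": 0,"ry": 0,"rz": 0,"claw": 0},{"tx": 0.0003,"ty": 0.0003,"tz": 0.0035,"rx": 0,"ry": 0,"rz": 0,"claw": 0},{"tx": 0.0003,"ty": 0.0003,"tz": 0.0035,"rx": 0,"ry": 0,"rz": 0,"claw": 0}]'

```text
clock: 16.65
eef_pos: [530.0, 92.6, 111.8]
tool_rot: [-3.141, -0.0, -2.988]
force: [0.9, 0.4, 0.0]
width: 8.0
```

```bash
python3 st.py
```

```text
16.65 [529.952  92.56  111.799] turned -0.02148584227431094 F [0.879 0.408 0.043] T [-0.015 -0.211  0.017] 7.999588433572648 tau [-0.177  0.154  0.009]
```

Emit:
apply_moves --increments '[{"tx": 0,"ty": 0,"tz": 0.0015,"rx": 0,"ry": 0,"rz": 0,"claw": 0},{"tx": 0,"ty": 0,"tz": 0.003,"rx": 0,"ry": 0,"rz": 0,"claw": 0},{"tx": 0,"ty": 0,"tz": 0.005,"rx": 0,"ry": 0,"rz": 0,"claw": 0},{"tx": 0,"ty": 0,"tz": 0.008,"rx": 0,"ry": 0,"rz": 0,"claw": 0},{"tx": 0,"ty": 0,"tz": 0.012,"rx": 0,"ry": 0,"rz": 0,"claw": 0},{"tx": 0,"ty": 0,"tz": 0.022,"rx": 0,"ry": 0,"rz": 0,"claw": 0},{"tx": 0.025,"ty": 0.003,"tz": 0.034,"rx": 0,"ry": 0,"rz": 0,"claw": 0},{"tx": 0.05,"ty": 0.006,"tz": 0.034,"rx": 0,"ry": 0,"rz": 0,"claw": 0},{"tx": 0.05,"ty": 0.006,"tz": 0.034,"rx": 0,"ry": 0,"rz": 0,"claw": 0}]'

```text
clock: 17.55
eef_pos: [583.5, 99.3, 147.0]
tool_rot: [3.14, 0.005, -2.989]
force: [-0.5, 0.1, -2.0]
width: 8.0
```

```bash
python3 st.py; python3 - <<'E'
from h import *
im=get_image("wrist")[:,:,::-1].copy(); cv2.imwrite("pics/w4.png",im)
E
```

```text
17.55 [583.512  99.328 146.958] turned -0.019652957849122465 F [-0.542  0.059 -1.974] T [-0.043 -0.003  0.015] 7.986495103212995 tau [ 0.05  -0.005  0.131]
```

View pics/w4.png

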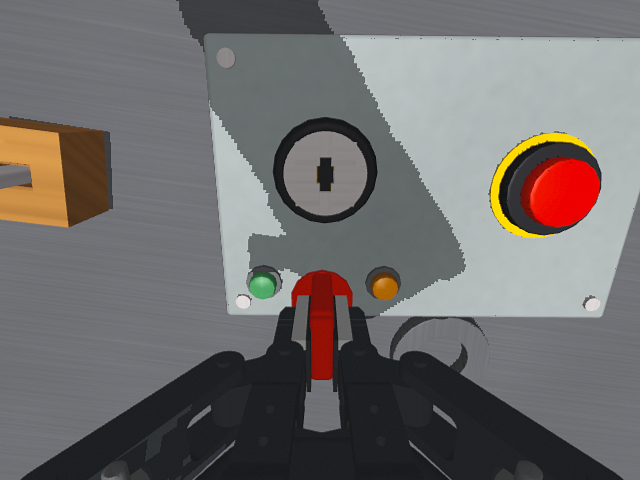

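Emit:
apply_moves --increments '[{"tx": 0,"ty": 0,"tz": 0.03,"rx": 0,"ry": 0,"rz": -1.4,"claw": 0},{"tx": 0,"ty": -0.01,"tz": 0.055,"rx": 0,"ry": 0,"rz": -2.8,"claw": 0},{"tx": -0.002,"ty": -0.04,"tz": 0.055,"rx": 0,"ry": 0,"rz": -4.2,"claw": 0},{"tx": -0.004,"ty": -0.075,"tz": 0.055,"rx": 0,"ry": 0,"rz": -5.6,"claw": 0},{"tx": -0.006,"ty": -0.11,"tz": 0.055,"rx": 0,"ry": 0,"rz": -7.0,"claw": 0},{"tx": -0.008,"ty": -0.145,"tz": 0.055,"rx": 0,"ry": 0,"rz": -8.4,"claw": 0},{"tx": -0.01,"ty": -0.18,"tz": 0.055,"rx": 0,"ry": 0,"rz": -9.8,"claw": 0},{"tx": -0.012,"ty": -0.215,"tz": 0.055,"rx": 0,"ry": 0,"rz": -11.2,"claw": 0},{"tx": -0.013,"ty": -0.25,"tz": 0.055,"rx": 0,"ry": 0,"rz": -12.6,"claw": 0},{"tx": -0.013,"ty": -0.285,"tz": 0.055,"rx": 0,"ry": 0,"rz": -14.0,"claw": 0},{"tx": -0.013,"ty": -0.31,"tz": 0.055,"rx": 0,"ry": 0,"rz": -15.4,"claw": 0},{"tx": -0.013,"ty": -0.333,"tz": 0.055,"rx": 0,"ry": 0,"rz": -16.8,"claw": 0}]'

```text
clock: 18.8
eef_pos: [565.3, -235.2, 200.6]
tool_rot: [-3.14, -0.001, 1.824]
force: [0.1, 0.6, -1.0]
width: 8.1
```

Emit:
apply_moves --increments '[{"tx": 0,"ty": 0,"tz": 0,"rx": 0,"ry": 0,"rz": -1.4,"claw": 0},{"tx": 0,"ty": 0,"tz": 0,"rx": 0,"ry": 0,"rz": -2.68,"claw": 0},{"tx": 0,"ty": 0,"tz": -0.04,"rx": 0,"ry": 0,"rz": -2.68,"claw": 0},{"tx": 0,"ty": 0,"tz": -0.075,"rx": 0,"ry": 0,"rz": -2.68,"claw": 0},{"tx": 0,"ty": 0,"tz": -0.1,"rx": 0,"ry": 0,"rz": -2.68,"claw": 0},{"tx": 0,"ty": 0,"tz": -0.1,"rx": 0,"ry": 0,"rz": -2.68,"claw": 0},{"tx": 0,"ty": 0,"tz": -0.1,"rx": 0,"ry": 0,"rz": -2.68,"claw": 0},{"tx": 0,"ty": 0,"tz": -0.1,"rx": 0,"ry": 0,"rz": -2.68,"claw": 0}]'

```text
clock: 19.6
eef_pos: [568.0, -234.3, 102.5]
tool_rot: [3.139, 0.001, 1.596]
force: [0.1, -0.1, -0.9]
width: 8.4
```

```bash
python3 st.py; python3 -c "
from h import *
print(read_state()['tool_rot'])"
```

```text
19.6 [ 567.985 -234.293  102.503] turned 1.6783934141929997 F [ 0.125 -0.126 -0.861] T [ 0.031 -0.038 -0.007] 8.393907701248752 tau [-0.003  0.046  0.002]
[3.13900092e+00 5.51527489e-04 1.59579189e+00]
```

Emit:
apply_moves --increments '[{"tx": 0.0027,"ty": 0,"tz": -0.008,"rx": 0,"ry": 0,"rz": 0,"claw": 0},{"tx": 0.0027,"ty": 0,"tz": -0.012,"rx": 0,"ry": 0,"rz": 0,"claw": 0},{"tx": 0.0027,"ty": 0,"tz": -0.02,"rx": 0,"ry": 0,"rz": 0,"claw": 0},{"tx": 0.0027,"ty": 0,"tz": -0.028,"rx": 0,"ry": 0,"rz": 0,"claw": 0},{"tx": 0.0027,"ty": 0,"tz": -0.034,"rx": 0,"ry": 0,"rz": 0,"claw": 0},{"tx": 0.0027,"ty": 0,"tz": -0.038,"rx": 0,"ry": 0,"rz": 0,"claw": 0},{"tx": 0.0027,"ty": 0,"tz": -0.038,"rx": 0,"ry": 0,"rz": 0,"claw": 0}]'

```text
clock: 20.3
eef_pos: [569.6, -234.1, 62.2]
tool_rot: [-3.141, -0.0, 1.596]
force: [-0.5, -0.7, -1.7]
width: 8.0
```

```bash
python3 st.py
```

```text
20.3 [ 569.573 -234.143   62.22 ] turned 1.6783603231031479 F [-0.548 -0.734 -1.714] T [ 0.03  -0.035 -0.024] 7.9962804454247225 tau [ 0.015  0.006 -0.011]
```

Emit:
apply_moves --increments '[{"tx": 0.001,"ty": 0,"tz": -0.0002,"rx": 0,"ry": 0,"rz": 0,"claw": 0},{"tx": 0.001,"ty": 0,"tz": -0.0005,"rx": 0,"ry": 0,"rz": 0,"claw": 0},{"tx": 0.001,"ty": 0,"tz": -0.0005,"rx": 0,"ry": 0,"rz": 0,"claw": 0}]'

```text
clock: 20.6
eef_pos: [570.7, -234.2, 62.2]
tool_rot: [3.141, -0.0, 1.596]
force: [-0.3, 0.8, -1.9]
width: 8.1
```

```bash
python3 st.py
```

```text
20.6 [ 570.749 -234.196   62.24 ] turned 1.678368974794731 F [-0.309  0.796 -1.918] T [ 0.041 -0.011 -0.078] 8.057951212537532 tau [ 0.007 -0.014 -0.001]
```

Emit:
apply_moves --increments '[{"tx": 0,"ty": 0,"tz": -0.0004,"rx": 0,"ry": 0,"rz": 0,"claw": 0},{"tx": 0,"ty": 0,"tz": -0.0007,"rx": 0,"ry": 0,"rz": 0,"claw": 0},{"tx": 0,"ty": 0,"tz": -0.0007,"rx": 0,"ry": 0,"rz": 0,"claw": 0}]'

```text
clock: 20.9
eef_pos: [570.7, -234.3, 61.7]
tool_rot: [3.141, 0.0, 1.596]
force: [-0.4, 0.5, 0.2]
width: 8.0
```

```bash
python3 st.py
```

```text
20.9 [ 570.704 -234.291   61.715] turned 1.678476123223188 F [-0.438  0.483  0.199] T [0.012 0.02  0.   ] 8.015214214268052 tau [ 0.021 -0.139  0.   ]
```

Emit:
apply_moves --increments '[{"tx": 0,"ty": 0,"tz": 0,"rx": 0,"ry": 0,"rz": 0,"claw": 0.015},{"tx": 0,"ty": 0,"tz": 0,"rx": 0,"ry": 0,"rz": 0,"claw": 0.03},{"tx": 0,"ty": 0,"tz": 0,"rx": 0,"ry": 0,"rz": 0,"claw": 0.035},{"tx": 0,"ty": 0,"tz": 0,"rx": 0,"ry": 0,"rz": 0,"claw": 0.035},{"tx": 0,"ty": 0,"tz": 0.02,"rx": 0,"ry": 0,"rz": 0,"claw": 0.035},{"tx": 0,"ty": 0,"tz": 0.06,"rx": 0,"ry": 0,"rz": 0,"claw": 0.035},{"tx": 0,"ty": 0,"tz": 0.1,"rx": 0,"ry": 0,"rz": 0,"claw": 0.05},{"tx": 0,"ty": 0,"tz": 0.1,"rx": 0,"ry": 0,"rz": 0,"claw": 0.05}]'

```text
clock: 21.7
eef_pos: [574.6, -235.3, 167.2]
tool_rot: [3.131, 0.004, 1.596]
force: [0.3, -0.3, 0.4]
width: 50.0
```

```bash
python3 st.py; python3 - <<'E'
from h import *
np.set_printoptions(precision=1,suppress=True)
c=calibration("wrist"); im=get_image("wrist")[:,:,::-1].copy(); cv2.imwrite("pics/w5.png",im)
H,S,V=[cv2.cvtColor(im,cv2.COLOR_BGR2HSV)[...,i].astype(int) for i in range(3)]
red=((H<5)|(H>172))&(S>150)&(V>80)
for b in blobs(red): print(cv2.boundingRect(b), cast(c,(323.5,cv2.boundingRect(b)[1]+20),53)[0])
t=get_image("top")[:,:,::-1].copy(); cv2.imwrite("pics/t5.png",t)
E
```

```text
21.7 [ 574.573 -235.287  167.194] turned 1.678611588736117 F [ 0.271 -0.265  0.36 ] T [ 0.045 -0.064 -0.051] 49.99897505325216 tau [-0.08   0.671  0.093]
(214, 287, 56, 49) [ 578.3 -295.1   53. ]
(296, 213, 38, 56) [ 576.7 -232.    53. ]
(130, 143, 85, 59) [ 575.3 -180.    53. ]
```

View pics/w5.png

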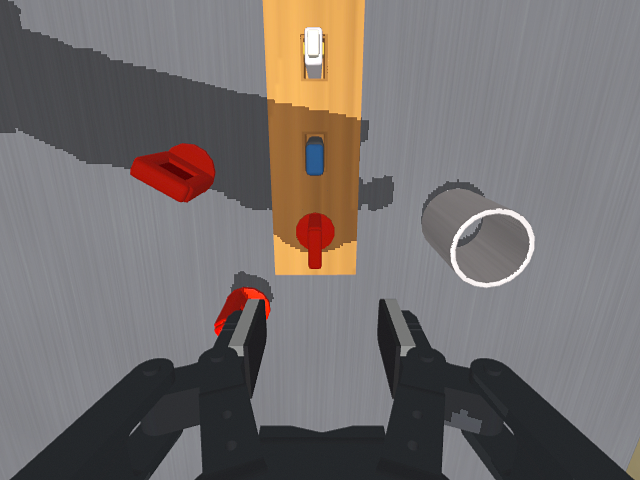

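```bash
python3 - <<'E'
from h import *
a=cv2.imread("pics/top0.png"); b=cv2.imread("pics/t5.png"); t=calibration("top")
m=lambda im:(lambda h:((h[...,0]<5)|(h[...,0]>172))&(h[...,1]>150)&(h[...,2]>80))(cv2.cvtColor(im,cv2.COLOR_BGR2HSV))
for im in (a,b):
    k=m(im)[235:275,430:470]; k2=np.argwhere(k); print("key px",len(k2),k2.mean(0) if len(k2) else 0)
    g=cv2.cvtColor(im,cv2.COLOR_BGR2GRAY)[276:300,229:253]; s=np.argwhere(g<90); print("slot",len(s),s.mean(0),np.cov(s.T).round(1).tolist())
s=read_state(); print(s["force"],s["qd"].round(3))
finish_job()
E
```

```text
key px 253 [22.34782609 17.4743083 ]
slot 0 [nan nan] [[nan, nan], [nan, nan]]
key px 277 [22.87364621 16.35740072]
slot 0 [nan nan] [[nan, nan], [nan, nan]]
[-1.55376854  0.30807482 -0.17484327] [-0.004  0.038  0.01   0.033  0.001  0.     0.   ]
the job is handed in; nothing more can be done<stdin>:6: RuntimeWarning: Mean of empty slice.
  ret = um.true_divide(
  avg = a.mean(axis, **keepdims_kw)
<stdin>:6: RuntimeWarning: Degrees of freedom <= 0 for slice
  c *= np.true_divide(1, fact)
  c *= np.true_divide(1, fact)
```

The key sequence is done and the job was handed in at about 22 s of the 72 s allowed; no verdict came back.

**What I did**
- **Insertion:** I took the red key from the block and pushed it home in the switch. The collar met the plate at about 6 N.
- **Turning to the stop:** I turned it clockwise about 1.02 rad at the fingers and held it against the stop. The wrist torque read 0.37 N m, roughly 0.3 above free turning.
- **Back home and out:** I turned it back past its play until the home stop pushed back at about 0.2 N m. Then I re-centred it and drew it out with no pull felt.
- **Return:** I set it back in its own slot, let go and lifted clear.

**Last checks**
- The wrist picture shows the key upright, with its collar down on the block. In the top view its centroid moved about 1 pixel, roughly 1.5 mm, though the mask counted a few more red pixels than before (277 against 253).
- In the same picture the chisel, chalk holder and offcut look unmoved.
- **Failed check:** my final top-view check that the plug was home found no slot pixels, so it told me nothing. That the plug is home rests on the torque felt at its home stop and on the wrist picture after withdrawal, where the keyway looked straight.
- The flange and stop button were not measured again. The fingers never went near them, and both looked as before in that picture.

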